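Push home the plunger of a suction lifter

TASK

Three pump-action suction lifters stand on the granite slabs, and on one of them the plunger at the end of the handle stands out. With the fingertips, gently push that plunger fully home, until its cap meets the handle's collar, without shifting, tipping or picking up the lifter, then draw the hand clear. Do not touch the release levers or the other two lifters, and leave everything else on the bench where it is.

Things in the scene. Friction and masses are not known exactly. Their poses are not given: they have to be found in the camera images.
- collar_a (a point): centre of the end face of the handle's dark steel collar (37 mm across) on lifter_a, out of which the plunger comes along the lifter's +x: 66 mm from the lifter's z axis, on the handle's axis, 74 mm above the pad's underside. The handle's top is 93 mm above the pad's underside and its blind rear end is at x = -68 mm.
- lifter_a: suction lifter, rubber pad 170 mm across, aluminium plate on it (top 27 mm up), and on two feet a straight handle (pump barrel, 37 mm thick) along the body's x axis. Origin: centre of the pad's underside, on the slab; z up. Its plunger stands out. Weighs 1.2 to 1.7 kg, only rests on the stone: slides if pushed with about 7 to 16 N.
- plunger_a (a joint): how far the plunger of lifter_a stands out, in m: 0 = fully home, its cap against the collar; 0.026 = fully out. Stands 17 to 25 mm out at the start. It slides against about 3 N of friction and stays where it is left (no spring).
- cap_a (a point): centre of the outer end face of the plunger's cap on lifter_a: black cap 25 mm across and 12 mm long on a steel rod 19 mm across, on the handle's axis (104 mm above the bench); faces along the lifter's +x, the plunger goes in along -x. Fully home it lies 78 mm from the lifter's z axis.
- valve_a: vacuum release lever of lifter_a: steel tab 30 x 13 x 4 mm on a short stud, on the plate beside the rear foot (30 mm behind and 34 mm left of the lifter's centre), top 40 mm above the pad's underside. Origin: foot of the stud.
- lifter_b: another suction lifter exactly like lifter_a (same frame). Its plunger is already home and it is fast on the stone.
- plunger_b (a joint): how far the plunger of lifter_b stands out, in m: 0 = fully home, its cap against the collar; 0.026 = fully out. Starts home (under 2 mm).
- cap_b (a point): centre of the outer end face of the plunger's cap on lifter_b: black cap 25 mm across and 12 mm long on a steel rod 19 mm across, on the handle's axis (104 mm above the bench); faces along the lifter's +x.
- valve_b: vacuum release lever of lifter_b: steel tab 30 x 13 x 4 mm on a short stud, on the plate beside the rear foot (30 mm behind and 34 mm left of the lifter's centre), top 40 mm above the pad's underside. Origin: foot of the stud.
- lifter_c: another suction lifter exactly like lifter_a (same frame). Its plunger is already home and it is fast on the stone.
- plunger_c (a joint): how far the plunger of lifter_c stands out, in m: 0 = fully home, its cap against the collar; 0.026 = fully out. Starts home (under 2 mm).
- cap_c (a point): centre of the outer end face of the plunger's cap on lifter_c: black cap 25 mm across and 12 mm long on a steel rod 19 mm across, on the handle's axis (104 mm above the bench); faces along the lifter's +x.
- valve_c: vacuum release lever of lifter_c: steel tab 30 x 13 x 4 mm on a short stud, on the plate beside the rear foot (30 mm behind and 34 mm left of the lifter's centre), top 40 mm above the pad's underside. Origin: foot of the stud.
- slab_large: polished dark granite slab, 400 (x) x 480 (y) x 30 mm, fixed. Origin: centre of its underside, on the bench.
- slab_small: polished dark granite slab, 400 (x) x 250 (y) x 30 mm, fixed. Origin: centre of its underside, on the bench.
- cross: small brass cross lying flat, 100 x 50 x 8 mm, loose. Origin: centre of its underside.
- rubbing_block: abrasive rubbing block with wooden back, 45 x 90 x 30 mm, loose. Origin: centre of its underside.
- pencil: flat carpenter's pencil, 160 x 8 x 8 mm, loose. Origin: centre of its underside.
- vase_0: turned granite grave vase, 68 mm across, 124 mm tall, loose. Origin: centre of its underside.
- vase_1: a second such vase, loose. Origin: centre of its underside.
- adhesive: white adhesive bottle, 62 mm across, 170 mm tall, loose. Origin: centre of its underside.
- filler_tin: tin of stone filler, 86 mm across, 85 mm tall, loose. Origin: centre of its underside.
- hammer: hammer lying flat, loose. Origin: centre of its underside.

How it is judged:
By the outcome, as a careful person would: the job done as asked, in the order asked, and still so for the second after the job is handed in, with the robot touching nothing.
It also fails if it takes over 35 s, if anything falls off the work surface, if the arm or the gripper's body presses on something with over 40 N, if the wrist force passes 120 N, or if a joint passes its speed limit or range.

ROBOT

A 6-joint arm with a two-finger parallel gripper is mounted at the origin on the work surface. World frame = base frame: x ahead of the robot, y to its left, z up, the work surface at z = 0. Lengths are in mm, angles in rad, forces in N, time in s.
With the tool pointing down it reaches from about 275 to 825 mm from the base axis. Payload 4.9 kg.
Tool frame: the origin (TCP) lies midway between the tips of the shut fingers; the grasp point (between the pads) lies 19 mm behind it; z points along the fingers, y is the line along which they close (so a half turn about z gives the same grasp; the last joint's range is limited). The gripper opens to 85 mm and grips with 20 to 120 N. Pads are 22 mm wide; open, the fingers measure 114 mm over their backs; the gripper's body (76 mm by 85 mm) begins 54 mm behind the grasp point. The pads swing forward as they close: fully open they stand 13 mm farther back than shut.
Start: joints at [-1.362, 0.326, -0.193, 1.052, 0, 1.437], TCP at [184.881, -518.013, 231.281] pointing down, gripper open.
Joint ranges: [-2.65, 2.65], [-0.97, 1.79], [-1.3, 1.35], [-1.93, 2.1], [-1.47, 1.37], [-3.14, 3.14]. Speed limits (rad/s): [2.57, 2.57, 3.14, 3.14, 3.14, 3.14].

INTERFACE

Orientations are given as a rotation vector (axis times angle).
In Python, from station import bot, cams gives the robot as it stands.
- The arm moves only by the tool jog_arm, never from a script. Its argument "plan" is a list of rows, each an object of numbers: "tx", "ty", "tz": the shift along the tool's x, y, z in cm; "rx", "ry", "rz": the turn, a rotation vector about the tool's x, y, z in rad; "hand": the opening, from -1 (shut) to 1 (fully open), so that 0 is half open. In form: [{"tx": .., "ty": .., "tz": .., "rx": .., "ry": .., "rz": .., "hand": ..}, ...]. A call has 1 to 20 rows; each row is the pose to reach, as a shift and turn from the pose commanded when the call began, along the tool's axes at that moment; what a row does not reach only later rows make up. A row lasts 1/12 s, in which the tool goes at most 41.7 mm and 7.16 degrees, less where a joint would pass 70% of its speed; a pose out of reach is approached as far as the arm can. A call with a gripper value outside its range is refused whole. The fingers move at their own pace and stop on an object; "squeeze" is the grip in N (left out, the last holds). Time passes only in rows, so rows that repeat a pose let the fingers close. It gives the time, the measured TCP pose, the force, the opening and the grip force at its end, in the units of the state.
- bot.get_obs(): the state, without advancing time (a new reading comes with each control period).
- cams.snapshot(name): name is "side" or "top"; returns a dict with "frame" (480x640x3 uint8, blue, green, red), "camera_matrix" (3x3 intrinsics, pixels), "T" (4x4, takes a point from camera to world coordinates). Camera axes: x right, y down, z forward; pixel columns grow to the right and rows downward; lengths in mm; the calibration is good to about 2 mm. A picture is of the moment at which its call begins. There is no depth.
- bot.close_job(): hands the job in; it is judged then, once.
The state is a dict: "t": time; "joint_positions": joint angles; "joint_vel": joint speeds; "joint_efforts": joint torques, N m; "tcp_pos": TCP position; "eef_rot": TCP orientation; "ft_force": force on the tool from outside, world axes, zero at the start; "torque": the same for the moment, N m; "grip_width": opening from 0.0 (shut) to 1.0 (fully open); "gripper_force": force on a finger pad.
Only numpy, scipy, OpenCV 4.12 (cv2) and the standard library are available. Lean on these libraries where they do the work, as an engineer would, in place of code of your own. Each camera call takes 0.05 s, during which the arm holds its last target. There are 200 camera calls.

## Working session

There is one attempt and no reset: what is moved stays moved. The work goes in short steps, Python scripts to look and compute and a tool call to move; the robot and the scene stay as the last step left them, time stands still between calls to the robot, and variables do not carry over. Pictures are saved under pics/ and viewed, at most 10 in all, crops included, and the job is handed in when it is done.

Besides the shell and the picture viewer there is one more tool, called after ">>>" as name(argument=value, ...), one argument or row to a line, values as JSON. jog_arm: Moves the arm, as the interface text tells. Its arguments: {"type":"object","properties":{"plan":{"type":"array","items":{"type":"object","properties":{"tx":{"type":"number"},"ty":{"type":"number"},"tz":{"type":"number"},"rx":{"type":"number"},"ry":{"type":"number"},"rz":{"type":"number"},"hand":{"type":"number"}}}},"squeeze":{"type":"number"}},"required":["plan"]}

```bash
mkdir -p pics; python3 - <<'E'
from station import bot,cams
import cv2,numpy as np
for n in("top","side"):
    s=cams.snapshot(n);cv2.imwrite(f"pics/{n}0.png",s["frame"]);np.savez(f"{n}0.npz",**s)
    print(n,s["camera_matrix"].round(1).tolist(),s["T"].round(3).tolist())
o=bot.get_obs();print(o["tcp_pos"],o["eef_rot"],o["ft_force"])
E
```

```text
top [[558.1, 0.0, 325.6], [0.0, 558.1, 234.7], [0.0, 0.0, 1.0]] [[-0.006, -0.992, 0.122, 401.156], [-1.0, 0.006, -0.005, -135.787], [0.005, -0.122, -0.992, 1490.764], [0.0, 0.0, 0.0, 1.0]]
side [[583.4, 0.0, 316.0], [0.0, 583.4, 240.8], [0.0, 0.0, 1.0]] [[-0.889, -0.268, 0.371, 38.414], [-0.457, 0.49, -0.742, 903.364], [0.017, -0.829, -0.559, 866.833], [0.0, 0.0, 0.0, 1.0]]
[ 184.79032273 -517.49128109  230.58502128] [-3.09405021e+00 -5.35590628e-01  7.65233343e-05] [ 0.23512858  0.34678437 -0.49916775]
```

View pics/top0.png

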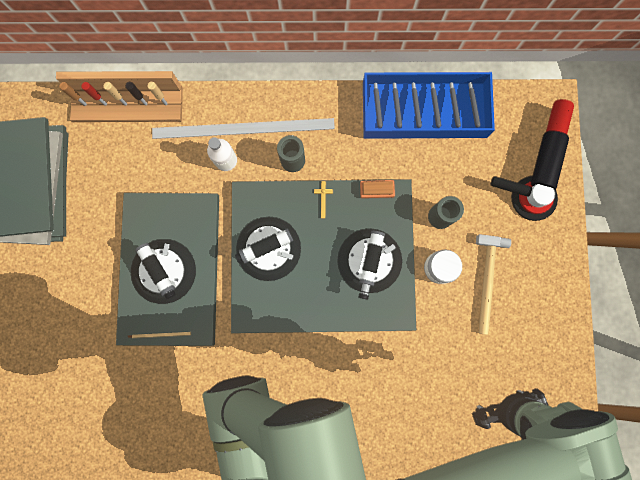

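View pics/side0.png

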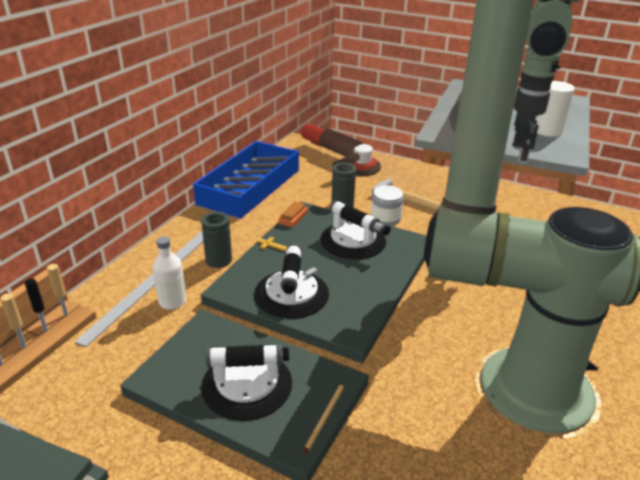

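The top view shows the three lifters at (160,270), (268,248) and (371,260). The right-hand one appears to have its plunger out, with the cap near (364,294). I'll zoom in to check.

```bash
python3 - <<'E'
import cv2,numpy as np
t=cv2.imread("pics/top0.png");s=cv2.imread("pics/side0.png")
c=lambda im,x,y,w,h:cv2.resize(im[y:y+h,x:x+w],(400,300),interpolation=cv2.INTER_CUBIC)
cv2.imwrite("pics/z.png",np.vstack([np.hstack([c(t,324,220,100,90) if 0 else cv2.resize(t[225:300,320:420],(400,300),interpolation=cv2.INTER_CUBIC),c(s,310,190,100,75)]),
 np.hstack([c(t,110,230,100,75),c(t,220,210,100,75)])]))
E
```

```text
(no output)
```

View pics/z.png

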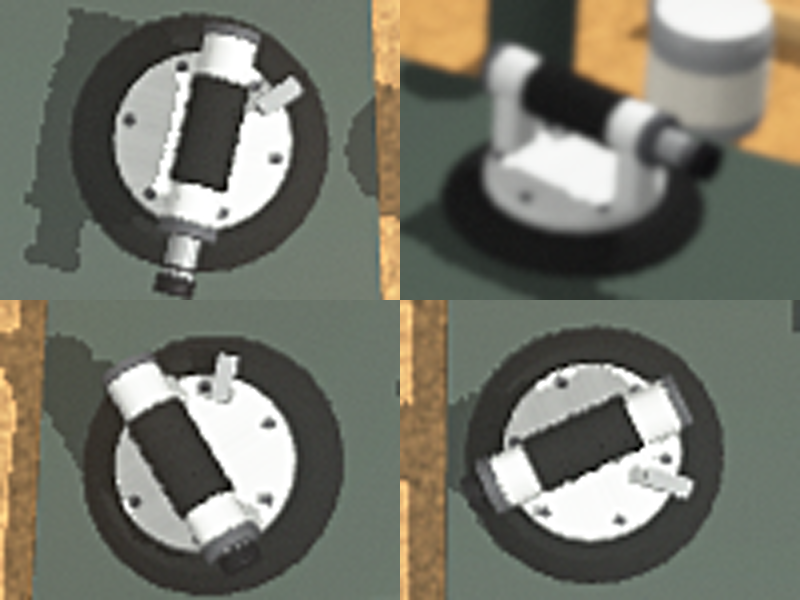

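The close-up confirms it. The lifter at top (370,260) has its rod bared, with the cap end at about (363.5,297), or about (387.5,231) in the side view. The other two are home.

```bash
cat > h.py <<'E'
import numpy as np
def ray(s,p):
    d=s["T"][:3,:3]@np.linalg.inv(s["camera_matrix"])@[p[0],p[1],1.]
    return s["T"][:3,3],d/np.linalg.norm(d)
def plane(s,p,z):
    o,d=ray(s,p);return o+d*(z-o[2])/d[2]
def tri(s1,p1,s2,p2):
    A=np.zeros((3,3));b=np.zeros(3)
    R=[ray(s1,p1),ray(s2,p2)]
    for o,d in R:
        P=np.eye(3)-np.outer(d,d);A+=P;b+=P@o
    x=np.linalg.solve(A,b);return x,[np.linalg.norm(np.cross(x-o,d)) for o,d in R]
E
python3 - <<'E'
import cv2,numpy as np
from h import *
t=dict(np.load("top0.npz"));s=dict(np.load("side0.npz"))
f=t["frame"];
# pad + plate silhouette: dark pad, and bright barrel parts
g=f.max(2).astype(int);h=f.min(2).astype(int)
roi=np.zeros(g.shape,bool);roi[222:302,330:412]=1
# pad: grey-dark neutral
m=((np.abs(f[...,1].astype(int)-f[...,2])<5)&(g<65)&roi).astype(np.uint8)
n,l,st,_=cv2.connectedComponentsWithStats(m);k=1+st[1:,4].argmax()
c=cv2.findContours((l==k).astype(np.uint8),0,2)[0][0];e=cv2.minEnclosingCircle(c);el=cv2.fitEllipse(cv2.convexHull(c));print(st[k],e,el)
for q in(e[0],el[0],(370.2,260.5)):print("pad",plane(t,q,40).round(1))
# axis points: crop px
P=lambda u,v:(320+u/4-.375,225+v/4-.375)
for n_,q in dict(rear=(231,38),bar_r=(217,78),bar_f=(202,188),collar=(187,232),rod=(183,255),cap=(175,285),capend=(174,296)).items():
    print(n_,plane(t,P(*q),30+74+ (12 if 'cap' in n_ else 18)).round(1),plane(t,P(*q),104).round(1))
print(tri(t,P(175,285),s,(310+305/4,190+160/4)))
E
```

```text
[338 229  36  63 791] ((366.5, 260.0), 31.67422103881836) ((368.03094482421875, 260.2998962402344), (61.90235137939453, 63.17911148071289), 177.34423828125)
pad [ 512.9 -249.8   40. ]
pad [ 512.1 -253.8   40. ]
pad [ 511.5 -259.4   40. ]
rear [ 570.5 -271.2  122. ] [ 572.7 -273.   104. ]
bar_r [ 545.7 -262.2  122. ] [ 547.6 -263.8  104. ]
bar_f [ 477.9 -251.8  122. ] [ 479.  -253.3  104. ]
collar [ 451.1 -242.2  122. ] [ 451.8 -243.6  104. ]
rod [ 437.1 -239.5  122. ] [ 437.6 -240.9  104. ]
cap [ 419.  -234.8  116. ] [ 419.2 -235.7  104. ]
capend [ 412.3 -234.1  116. ] [ 412.4 -235.   104. ]
(array([ 418.70763136, -235.9882178 ,  102.02651399]), [np.float64(0.5198128445781134), np.float64(0.5198128445782242)])
```

>>> jog_arm(
  plan=[
    {"tx": 27.5,"ty": -21.2,"tz": 5,"rz": 0.57,"hand": -1},
    {"tx": 27.5,"ty": -21.2,"tz": 5,"rz": 0.57,"hand": -1},
    {"tx": 27.5,"ty": -21.2,"tz": 5,"rz": 0.57,"hand": -1},
    {"tx": 27.5,"ty": -21.2,"tz": 5,"rz": 0.57,"hand": -1},
    {"tx": 27.5,"ty": -21.2,"tz": 5,"rz": 0.57,"hand": -1},
    {"tx": 27.5,"ty": -21.2,"tz": 5,"rz": 0.57,"hand": -1},
    {"tx": 27.5,"ty": -21.2,"tz": 5,"rz": 0.57,"hand": -1},
    {"tx": 27.5,"ty": -21.2,"tz": 5,"rz": 0.57,"hand": -1},
    {"tx": 27.5,"ty": -21.2,"tz": 5,"rz": 0.57,"hand": -1},
    {"tx": 27.5,"ty": -21.2,"tz": 5,"rz": 0.57,"hand": -1},
    {"tx": 27.5,"ty": -21.2,"tz": 5,"rz": 0.57,"hand": -1},
    {"tx": 27.5,"ty": -21.2,"tz": 5,"rz": 0.57,"hand": -1},
    {"tx": 27.5,"ty": -21.2,"tz": 5,"rz": 0.57,"hand": -1},
    {"tx": 27.5,"ty": -21.2,"tz": 5,"rz": 0.57,"hand": -1},
  ],
  squeeze=40,
)

```text
schema error: expected keys tx, ty, tz, rx, ry, rz, hand
```

>>> jog_arm(
  plan=[
    {"tx": 27.5,"ty": -21.2,"tz": 5,"rx": 0,"ry": 0,"rz": 0.57,"hand": -1},
    {"tx": 27.5,"ty": -21.2,"tz": 5,"rx": 0,"ry": 0,"rz": 0.57,"hand": -1},
    {"tx": 27.5,"ty": -21.2,"tz": 5,"rx": 0,"ry": 0,"rz": 0.57,"hand": -1},
    {"tx": 27.5,"ty": -21.2,"tz": 5,"rx": 0,"ry": 0,"rz": 0.57,"hand": -1},
    {"tx": 27.5,"ty": -21.2,"tz": 5,"rx": 0,"ry": 0,"rz": 0.57,"hand": -1},
    {"tx": 27.5,"ty": -21.2,"tz": 5,"rx": 0,"ry": 0,"rz": 0.57,"hand": -1},
    {"tx": 27.5,"ty": -21.2,"tz": 5,"rx": 0,"ry": 0,"rz": 0.57,"hand": -1},
    {"tx": 27.5,"ty": -21.2,"tz": 5,"rx": 0,"ry": 0,"rz": 0.57,"hand": -1},
    {"tx": 27.5,"ty": -21.2,"tz": 5,"rx": 0,"ry": 0,"rz": 0.57,"hand": -1},
    {"tx": 27.5,"ty": -21.2,"tz": 5,"rx": 0,"ry": 0,"rz": 0.57,"hand": -1},
    {"tx": 27.5,"ty": -21.2,"tz": 5,"rx": 0,"ry": 0,"rz": 0.57,"hand": -1},
    {"tx": 27.5,"ty": -21.2,"tz": 5,"rx": 0,"ry": 0,"rz": 0.57,"hand": -1},
  ],
  squeeze=40,
)

```text
t: 1.1
tcp_pos: [372.5, -226.1, 181.2]
eef_rot: [3.121, -0.356, -0.0]
ft_force: [0.1, 0.3, -0.4]
grip_width: 0.002
gripper_force: 0.0
```

>>> jog_arm(
  plan=[
    {"tx": 0,"ty": 0,"tz": 4,"rx": 0,"ry": 0,"rz": 0,"hand": -1},
    {"tx": 0,"ty": 0,"tz": 7,"rx": 0,"ry": 0,"rz": 0,"hand": -1},
    {"tx": 0,"ty": 0,"tz": 9,"rx": 0,"ry": 0,"rz": 0,"hand": -1},
    {"tx": 0,"ty": 0,"tz": 9,"rx": 0,"ry": 0,"rz": 0,"hand": -1},
    {"tx": 0,"ty": 0,"tz": 9,"rx": 0,"ry": 0,"rz": 0,"hand": -1},
  ],
)

```text
t: 1.52
tcp_pos: [371.5, -226.4, 90.9]
eef_rot: [-3.12, 0.36, 0.003]
ft_force: [0.1, 0.3, 0.5]
grip_width: 0.001
gripper_force: 0.0
```

```bash
python3 - <<'E'
from station import bot,cams
import cv2,numpy as np
im=[]
for n,(x,y) in dict(top=(320,230),side=(310,175)).items():
    s=cams.snapshot(n);np.savez(f"{n}1.npz",**s);im.append(cv2.resize(s["frame"][y:y+120,x:x+100],(500,600)) [:, :400 if 0 else 500])
cv2.imwrite("pics/a.png",cv2.resize(np.hstack(im),(800,480)))
print(bot.get_obs()["ft_force"])
E
```

```text
[-0.33423041 -0.21476228 -0.4593742 ]
```

View pics/a.png

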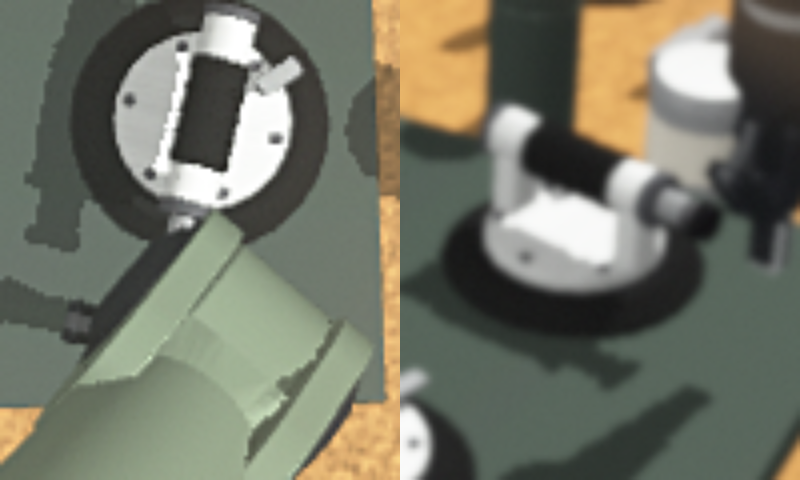

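Side view: the closed fingertips are at cap height, about 30 mm in front of the cap (cap about (700,215) in the picture, fingertips about (768,250)). Starting a slow approach.

>>> jog_arm(
  plan=[
    {"tx": 0.8,"ty": 0,"tz": 0,"rx": 0,"ry": 0,"rz": 0,"hand": -1},
    {"tx": 1.6,"ty": 0,"tz": 0,"rx": 0,"ry": 0,"rz": 0,"hand": -1},
    {"tx": 2.2,"ty": 0,"tz": 0,"rx": 0,"ry": 0,"rz": 0,"hand": -1},
    {"tx": 2.5,"ty": 0,"tz": 0,"rx": 0,"ry": 0,"rz": 0,"hand": -1},
    {"tx": 2.6,"ty": 0,"tz": 0,"rx": 0,"ry": 0,"rz": 0,"hand": -1},
    {"tx": 2.7,"ty": 0,"tz": 0,"rx": 0,"ry": 0,"rz": 0,"hand": -1},
    {"tx": 2.8,"ty": 0,"tz": 0,"rx": 0,"ry": 0,"rz": 0,"hand": -1},
    {"tx": 2.9,"ty": 0,"tz": 0,"rx": 0,"ry": 0,"rz": 0,"hand": -1},
    {"tx": 3.0,"ty": 0,"tz": 0,"rx": 0,"ry": 0,"rz": 0,"hand": -1},
    {"tx": 3.1,"ty": 0,"tz": 0,"rx": 0,"ry": 0,"rz": 0,"hand": -1},
    {"tx": 3.2,"ty": 0,"tz": 0,"rx": 0,"ry": 0,"rz": 0,"hand": -1},
  ],
)

```text
t: 2.53
tcp_pos: [403.0, -232.8, 91.1]
eef_rot: [-3.121, 0.356, 0.003]
ft_force: [-3.4, 1.4, 1.5]
grip_width: 0.002
gripper_force: 1.5
```

>>> jog_arm(
  plan=[
    {"tx": 0.1,"ty": 0,"tz": 0,"rx": 0,"ry": 0,"rz": 0,"hand": -1},
    {"tx": 0.2,"ty": 0,"tz": 0,"rx": 0,"ry": 0,"rz": 0,"hand": -1},
    {"tx": 0.3,"ty": 0,"tz": 0,"rx": 0,"ry": 0,"rz": 0,"hand": -1},
    {"tx": 0.4,"ty": 0,"tz": 0,"rx": 0,"ry": 0,"rz": 0,"hand": -1},
    {"tx": 0.5,"ty": 0,"tz": 0,"rx": 0,"ry": 0,"rz": 0,"hand": -1},
    {"tx": 0.6,"ty": 0,"tz": 0,"rx": 0,"ry": 0,"rz": 0,"hand": -1},
    {"tx": 0.7,"ty": 0,"tz": 0,"rx": 0,"ry": 0,"rz": 0,"hand": -1},
    {"tx": 0.8,"ty": 0,"tz": 0,"rx": 0,"ry": 0,"rz": 0,"hand": -1},
    {"tx": 0.9,"ty": 0,"tz": 0,"rx": 0,"ry": 0,"rz": 0,"hand": -1},
    {"tx": 1.0,"ty": 0,"tz": 0,"rx": 0,"ry": 0,"rz": 0,"hand": -1},
    {"tx": 1.1,"ty": 0,"tz": 0,"rx": 0,"ry": 0,"rz": 0,"hand": -1},
    {"tx": 1.2,"ty": 0,"tz": 0,"rx": 0,"ry": 0,"rz": 0,"hand": -1},
  ],
)

```text
t: 3.53
tcp_pos: [415.5, -235.8, 91.2]
eef_rot: [-3.121, 0.356, 0.0]
ft_force: [-3.3, -0.1, -0.7]
grip_width: 0.001
gripper_force: 1.5
```

>>> jog_arm(
  plan=[
    {"tx": 0.1,"ty": 0,"tz": 0,"rx": 0,"ry": 0,"rz": 0,"hand": -1},
    {"tx": 0.2,"ty": 0,"tz": 0,"rx": 0,"ry": 0,"rz": 0,"hand": -1},
    {"tx": 0.25,"ty": 0,"tz": 0,"rx": 0,"ry": 0,"rz": 0,"hand": -1},
    {"tx": 0.3,"ty": 0,"tz": 0,"rx": 0,"ry": 0,"rz": 0,"hand": -1},
    {"tx": 0.35,"ty": 0,"tz": 0,"rx": 0,"ry": 0,"rz": 0,"hand": -1},
    {"tx": 0.4,"ty": 0,"tz": 0,"rx": 0,"ry": 0,"rz": 0,"hand": -1},
  ],
)

```text
t: 4.03
tcp_pos: [419.4, -236.7, 91.2]
eef_rot: [-3.121, 0.356, 0.0]
ft_force: [-3.5, 0.3, -3.1]
grip_width: -0.002
gripper_force: 1.5
```

```bash
python3 - <<'E'
from station import bot,cams
import cv2,numpy as np
im=[]
s=cams.snapshot("side");np.savez("side2.npz",**s)
a=np.load("side0.npz")["frame"]
im=[cv2.resize(f[185:275,310:410],(400,360),interpolation=cv2.INTER_CUBIC) for f in(a,s["frame"])]
cv2.imwrite("pics/b.png",np.hstack(im))
print(bot.get_obs()["ft_force"])
E
```

```text
[-2.57761607 -0.811262   -2.06148677]
```

View pics/b.png

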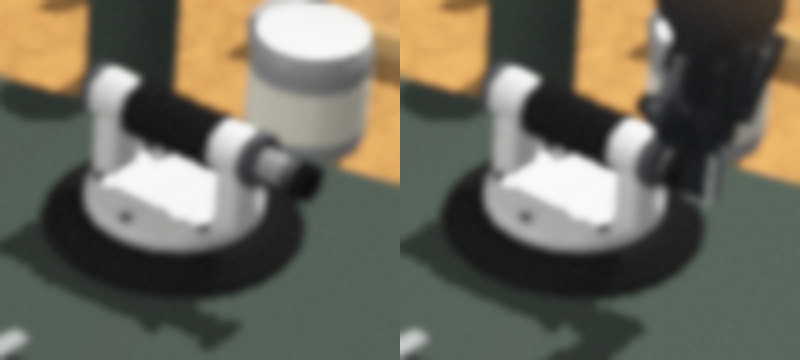

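The lifter hasn't moved (its feet are at the same pixels). Only a few mm of rod remain, seen between the collar at (650,165) and the cap at (680,175). Now finer steps.

>>> jog_arm(
  plan=[
    {"tx": 0.05,"ty": 0,"tz": 0,"rx": 0,"ry": 0,"rz": 0,"hand": -1},
    {"tx": 0.1,"ty": 0,"tz": 0,"rx": 0,"ry": 0,"rz": 0,"hand": -1},
    {"tx": 0.15,"ty": 0,"tz": 0,"rx": 0,"ry": 0,"rz": 0,"hand": -1},
    {"tx": 0.2,"ty": 0,"tz": 0,"rx": 0,"ry": 0,"rz": 0,"hand": -1},
    {"tx": 0.2,"ty": 0,"tz": 0,"rx": 0,"ry": 0,"rz": 0,"hand": -1},
  ],
)

```text
t: 4.5
tcp_pos: [421.5, -237.2, 91.3]
eef_rot: [-3.121, 0.356, -0.0]
ft_force: [-3.0, 0.0, -2.7]
grip_width: -0.0
gripper_force: 1.4
```

>>> jog_arm(
  plan=[
    {"tx": 0.05,"ty": 0,"tz": 0,"rx": 0,"ry": 0,"rz": 0,"hand": -1},
    {"tx": 0.1,"ty": 0,"tz": 0,"rx": 0,"ry": 0,"rz": 0,"hand": -1},
    {"tx": 0.1,"ty": 0,"tz": 0,"rx": 0,"ry": 0,"rz": 0,"hand": -1},
  ],
)

```text
t: 4.75
tcp_pos: [422.5, -237.4, 91.3]
eef_rot: [-3.121, 0.356, -0.0]
ft_force: [-2.7, 0.2, -2.5]
grip_width: 0.001
gripper_force: 1.4
```

>>> jog_arm(
  plan=[
    {"tx": 0.05,"ty": 0,"tz": 0,"rx": 0,"ry": 0,"rz": 0,"hand": -1},
    {"tx": 0.1,"ty": 0,"tz": 0,"rx": 0,"ry": 0,"rz": 0,"hand": -1},
    {"tx": 0.1,"ty": 0,"tz": 0,"rx": 0,"ry": 0,"rz": 0,"hand": -1},
  ],
)

```text
t: 5.0
tcp_pos: [423.4, -237.7, 91.3]
eef_rot: [-3.121, 0.356, -0.0]
ft_force: [-3.1, -0.8, -2.1]
grip_width: 0.0
gripper_force: 1.4
```

>>> jog_arm(
  plan=[
    {"tx": 0.05,"ty": 0,"tz": 0,"rx": 0,"ry": 0,"rz": 0,"hand": -1},
    {"tx": 0.1,"ty": 0,"tz": 0,"rx": 0,"ry": 0,"rz": 0,"hand": -1},
    {"tx": 0.1,"ty": 0,"tz": 0,"rx": 0,"ry": 0,"rz": 0,"hand": -1},
  ],
)

```text
t: 5.25
tcp_pos: [424.4, -237.9, 91.3]
eef_rot: [3.121, -0.356, 0.0]
ft_force: [-3.0, -0.7, -1.3]
grip_width: -0.002
gripper_force: 1.4
```

>>> jog_arm(
  plan=[
    {"tx": 0.03,"ty": 0,"tz": 0,"rx": 0,"ry": 0,"rz": 0,"hand": -1},
    {"tx": 0.06,"ty": 0,"tz": 0,"rx": 0,"ry": 0,"rz": 0,"hand": -1},
  ],
)

```text
t: 5.42
tcp_pos: [424.9, -238.0, 91.3]
eef_rot: [3.121, -0.356, -0.0]
ft_force: [-3.5, 0.5, -2.6]
grip_width: -0.004
gripper_force: 1.5
```

>>> jog_arm(
  plan=[
    {"tx": 0.03,"ty": 0,"tz": 0,"rx": 0,"ry": 0,"rz": 0,"hand": -1},
    {"tx": 0.05,"ty": 0,"tz": 0,"rx": 0,"ry": 0,"rz": 0,"hand": -1},
  ],
)

```text
t: 5.58
tcp_pos: [424.9, -238.1, 91.3]
eef_rot: [3.121, -0.356, -0.001]
ft_force: [-5.1, 0.1, 0.3]
grip_width: 0.001
gripper_force: 2.5
```

```bash
python3 - <<'E'
from station import bot,cams
import cv2,numpy as np
s=cams.snapshot("side");np.savez("side3.npz",**s)
a=np.load("side0.npz")["frame"]
im=[cv2.resize(f[205:255,350:400],(400,400),interpolation=cv2.INTER_CUBIC) for f in(a,s["frame"])]
cv2.imwrite("pics/c.png",np.hstack(im))
o=bot.get_obs();print(o["ft_force"],o["tcp_pos"])
E
```

```text
[-3.69319362 -0.15173339  0.25917065] [ 424.90364857 -238.03487131   91.26710671]
```

View pics/c.png

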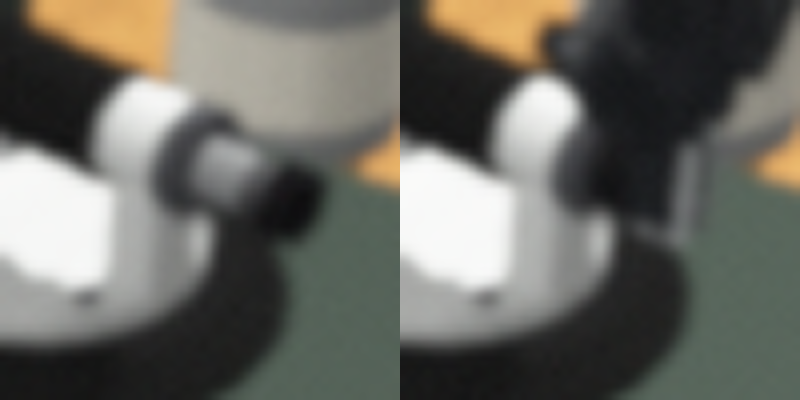

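The rod is hidden, with the cap against the collar at about (580,170). The TCP has stopped and the force is rising. One small nudge will confirm it.

>>> jog_arm(
  plan=[
    {"tx": 0.03,"ty": 0,"tz": 0,"rx": 0,"ry": 0,"rz": 0,"hand": -1},
    {"tx": 0.03,"ty": 0,"tz": 0,"rx": 0,"ry": 0,"rz": 0,"hand": -1},
  ],
)

```text
t: 5.8
tcp_pos: [424.9, -238.0, 91.3]
eef_rot: [3.121, -0.356, -0.002]
ft_force: [-6.0, -0.1, 0.3]
grip_width: 0.004
gripper_force: 2.9
```

The stop is firm: the force rose to 6 N and the TCP didn't advance. Backing off along the axis, then up and away.

>>> jog_arm(
  plan=[
    {"tx": -0.5,"ty": 0,"tz": 0,"rx": 0,"ry": 0,"rz": 0,"hand": -1},
    {"tx": -1.5,"ty": 0,"tz": 0,"rx": 0,"ry": 0,"rz": 0,"hand": -1},
    {"tx": -3,"ty": 0,"tz": 0,"rx": 0,"ry": 0,"rz": 0,"hand": -1},
    {"tx": -5,"ty": 0,"tz": 0,"rx": 0,"ry": 0,"rz": 0,"hand": -1},
    {"tx": -5,"ty": 0,"tz": -3,"rx": 0,"ry": 0,"rz": 0,"hand": -1},
    {"tx": -5,"ty": 3,"tz": -6,"rx": 0,"ry": 0,"rz": 0,"hand": -1},
    {"tx": -5,"ty": 6,"tz": -9,"rx": 0,"ry": 0,"rz": 0,"hand": -1},
    {"tx": -5,"ty": 9,"tz": -11,"rx": 0,"ry": 0,"rz": 0,"hand": -1},
    {"tx": -5,"ty": 12,"tz": -12,"rx": 0,"ry": 0,"rz": 0,"hand": -1},
    {"tx": -5,"ty": 16,"tz": -12,"rx": 0,"ry": 0,"rz": 0,"hand": -1},
    {"tx": -5,"ty": 19,"tz": -12,"rx": 0,"ry": 0,"rz": 0,"hand": -1},
    {"tx": -5,"ty": 20,"tz": -12,"rx": 0,"ry": 0,"rz": 0,"hand": -1},
    {"tx": -5,"ty": 20,"tz": -12,"rx": 0,"ry": 0,"rz": 0,"hand": -1},
  ],
)

```text
t: 6.88
tcp_pos: [331.4, -424.3, 211.5]
eef_rot: [3.119, -0.361, 0.003]
ft_force: [0.2, -0.5, 0.2]
grip_width: 0.001
gripper_force: 0.0
```

```bash
python3 - <<'E'
from station import bot,cams
import cv2,numpy as np
a,b=np.load("top0.npz")["frame"],cams.snapshot("top")["frame"]
c,d=np.load("side0.npz")["frame"],cams.snapshot("side")["frame"]
r=lambda f,x,y:cv2.resize(f[y:y+75,x:x+100],(400,300),interpolation=cv2.INTER_CUBIC)
cv2.imwrite("pics/d.png",np.vstack([np.hstack([r(a,320,225),r(b,320,225)]),np.hstack([r(c,310,190),r(d,310,190)])]))
o=bot.get_obs();print(o["ft_force"],o["tcp_pos"])
E
```

```text
[-0.499077    0.48047794 -0.07936786] [ 331.79169    -420.89740724  211.07925567]
```

View pics/d.png

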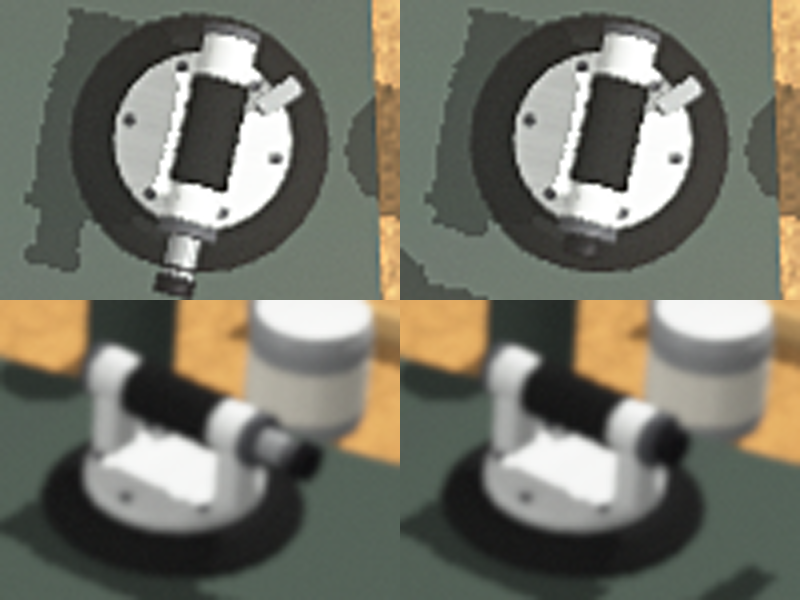

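In both views the cap sits on the collar (top crop about (583,240), side crop about (675,438)), and the lifter's pixels match those from the start. Handing in.

```bash
python3 -c "
from station import bot
print(bot.close_job())"
```

```text
the job is handed in; nothing more can be done
None
```

I pushed lifter_a's plunger fully home, its cap against the collar, with the lifter unmoved in the before-and-after images, then drew the hand clear and handed the job in at about 7 s.

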